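Put a sample tin away in the flap-covered retained-sample rack

TASK

Put the freshly weighed sample tin from the scale away in the leaning retained-sample rack: five of its six slots already hold a tin out of sight under their sprung flaps, so feel for the empty one. Stand the tin upright in that slot and push it fully down to the bottom, so that the flap springs shut over it, and leave everything else on the bench where it is.

Things in the scene. Friction and masses are not known exactly. Their poses are not given: they have to be found in the camera images.
- tin: The fresh sample tin, a plain flat metal tin standing upright on the bench scale: 80 mm wide along its x, 26 mm thick along its y, 100 mm tall along its z, about 0.12 kg. Origin: centre of its underside.
- scale: Black bench scale with a flat steel pan on which the tin stands at the start; the pan's top is 29 mm above the bench. Fixed. Scale 170 mm (x) by 150 mm (y). Origin: centre of its underside on the bench.
- crate: Retained-sample rack: dark-green metal crate, 104 (x) by 290 (y) by 141 mm (z), fixed on a low stand, leaning 15 degrees (0.26 rad) to the robot: its z is the slots' direction and points up and to the robot, x points away from it. Origin: centre of its underside. Its flat top deck (z = 141 mm) has six slots in a row along y, 46 mm apart, each under a steel flap flush with the deck.
- slot0 (a point): Centre of the mouth of slot 0, at deck level (the crate's -y end); axes as the crate's: z points up out of the slot, along it. Each slot is 90 mm long (x), 35 mm wide (y), 138 mm deep to a flat floor, with 11 mm of deck between slots.
- slot1 (a point): Centre of the mouth of slot 1, at deck level; axes as the crate's: z points up out of the slot, along it. A tin goes in upright, underside first, its 80 mm side along the slot's x; seated, its top is 38 mm below the deck.
- slot2 (a point): Centre of the mouth of slot 2, at deck level; axes as the crate's: z points up out of the slot, along it. Five of the slots, not known which, already hold an upright tin of the very same kind; one is empty.
- slot3 (a point): Centre of the mouth of slot 3, at deck level; axes as the crate's: z points up out of the slot, along it. Sizes as slot0.
- slot4 (a point): Centre of the mouth of slot 4, at deck level; axes as the crate's: z points up out of the slot, along it. Sizes as slot0.
- slot5 (a point): Centre of the mouth of slot 5, at deck level (the crate's +y end); axes as the crate's: z points up out of the slot, along it. Sizes as slot0.
- flap0 (a joint): Angle of the flap of slot 0, rad: 0 shut, level with the deck; 1.55 swung fully down into the slot. 33 mm long, 2 mm thick, rubber-lipped, hinged along the slot's +y side and shut by a light spring; pushed down from above by a fingertip or by the tin with about 4 to 6 N; a seated tin under it stands rigid.
- flap1 (a joint): Angle of the flap of slot 1, rad: 0 shut, level with the deck; 1.55 swung fully down into the slot. A flap swings clear over a seated tin: in a full slot a fingertip or the carried tin's underside meets the hidden tin 38 mm below the deck; in the empty one it passes freely beyond.
- flap2 (a joint): Angle of the flap of slot 2, rad: 0 shut, level with the deck; 1.55 swung fully down into the slot. An open flap takes 2 mm off the slot's width on the +y side and rubs on what is in the slot: a released tin can stay up, part way in, until it is pushed down.
- flap3 (a joint): Angle of the flap of slot 3, rad: 0 shut, level with the deck; 1.55 swung fully down into the slot. Built as flap0.
- flap4 (a joint): Angle of the flap of slot 4, rad: 0 shut, level with the deck; 1.55 swung fully down into the slot. Built as flap0.
- flap5 (a joint): Angle of the flap of slot 5, rad: 0 shut, level with the deck; 1.55 swung fully down into the slot. Built as flap0.
- bowl_a: White cupping bowl, 96 mm across, 55 mm high; bystander. Origin: centre of its underside.
- bowl_b: A second white cupping bowl, 96 mm across, 55 mm high; bystander.
- jar: Closed amber glass jar, 84 mm across, 140 mm high; bystander.
- spoon: Steel cupping spoon lying on the bench, 170 mm; bystander.
- brush: Brush with a wooden handle lying on the bench, 190 mm; bystander.
- canister: Closed round steel canister, 90 mm across, 120 mm high; bystander.
- mug: White mug, 80 mm across, 90 mm high; bystander.
Things that resemble listed ones, but are neither listed nor needed, are in the scene too. What is shaped like the tin but pink is not meant.

How it is judged (in metres and radians):
At the end, for the whole second after the job is handed in: The tin stands right way up and within 0.12 rad of the slots' direction in one of the rack's slots, its underside within 6 mm of the slot's floor (z of its origin under 9 mm in the crate's frame, inside the crate), at rest, and all six flaps are shut (within 0.15 rad of level with the deck) (z of tin in the frame of crate between -0.003 and 0.009 m and x of tin in the frame of crate between -0.015 and 0.015 m and y of tin in the frame of crate between -0.13 and 0.13 m and angle between the z axis of tin and the z axis of crate, either way round below 0.12 rad and angle between tin's own z axis and vertical below 0.6 rad and value of joint each of flap0, flap1, flap2, flap3, flap4, flap5 below 0.15 rad and linear speed of tin below 0.02 m/s); the robot touches nothing.
It fails at once if a bystander (bowl, jar, spoon, brush, canister or mug) is moved by more than 30 mm (distance of any of bowl_a, bowl_b, jar, spoon, brush, canister, mug from where it was at the start of the episode above 0.03 m).
It also fails if it takes over 72 s, if anything falls off the work surface, if the arm or the gripper's body presses on something with over 40 N, if the wrist force passes 120 N, or if a joint passes its speed limit or range.

ROBOT

A 6-joint arm with a two-finger parallel gripper is mounted at the origin on the work surface. World frame = base frame: x ahead of the robot, y to its left, z up, the work surface at z = 0. Lengths are in mm, angles in rad, forces in N, time in s.
With the tool pointing down it reaches from about 350 to 775 mm from the base axis. Payload 7.3 kg.
Tool frame: the origin (TCP) lies between the finger pads; the fingertips stand bot.tip_extent ahead of it and the grasp point (between the pads) lies 6 mm ahead of it (bot.tip_extent is the distance from the TCP to the fingertips, in mm); x points along the fingers, y is the direction in which the jaws open and shut, and the axes are right-handed (so a half turn about x gives the same grasp; the last joint's range is limited). The gripper opens to 92 mm and grips with 3 to 60 N. Pads are 19 mm wide; open, the fingers measure 130 mm over their backs; the gripper's body (75 mm by 190 mm) begins 47 mm behind the grasp point.
Start: joints at [1.175, 0.342, 1.524, -0, 1.275, -0.146], TCP at [129.768, 508.726, 251.741] pointing down, gripper open.
Joint ranges: [-2.53, 2.53], [-0.77, 2.02], [0.04, 2.7], [-1, 4.14], [0.28, 2.66], [-3.11, 3.11]. Speed limits (rad/s): [2.57, 2.57, 3.14, 3.14, 3.14, 3.14].

INTERFACE

Orientations are given as [roll, pitch, yaw] about the fixed x, y, z axes, in that order (R = Rz(yaw) Ry(pitch) Rx(roll)).
In Python, from plant import bot, capture, workorder gives the robot as it stands. The module is installed in compiled form; this text tells all that it offers.
- The arm moves only by the shell command python3 -m crank 'ROWS'. ROWS is JSON, a list of rows, each an object with "linear": the shift along the tool's x, y, z in cm, a list of three; "delta_rot": the turn, a rotation vector about the tool's x, y, z in degrees, a list of three; "fingers": the opening, from 0 (shut) to 1 (fully open). In form: [{"linear": [x, y, z], "delta_rot": [wx, wy, wz], "fingers": fingers}, ...]. A call has exactly 5 rows; each row shifts and turns the commanded pose from where the row before left it, along the tool's axes as they then stand; what a row does not reach is not made up. A row lasts 1/10 s, in which the tool goes at most 50 mm and 8.59 degrees, less where a joint would pass 70% of its speed; a pose out of reach is approached as far as the arm can. A call with a gripper value outside its range is refused whole. The fingers move at their own pace and stop on an object; the grip force is fixed at half the most. Time passes only in rows, so rows that do not move let the fingers close, or fill a call up. It gives the time, the measured TCP pose, the force and the opening at its end, in the units of the state.
- bot.get_obs(): the state, without advancing time (a new reading comes with each control period).
- capture(name): name is "scene" or "top" or "wrist"; returns a dict with "image" (420x560x3 uint8, blue, green, red), "mtx" (3x3 intrinsics, pixels), "pose" (4x4, takes a point from camera to world coordinates). Camera axes: x right, y down, z forward; pixel columns grow to the right and rows downward; lengths in mm; the calibration is good to about 2 mm. The wrist camera is an equidistant fisheye: a pixel r from the principal point sees the ray r / f radians off the axis. A picture is of the moment at which its call begins. There is no depth.
- workorder.close_job(): hands the job in, once; it reports no verdict.
The state is a dict: "time": time; "joint_positions": joint angles; "dq": joint speeds; "tau": joint torques, N m; "tool_pos": TCP position; "tcp_rot": TCP orientation; "contact_force": force on the tool from outside, world axes, zero at the start; "moment": the same for the moment, N m; "grip_width": finger opening in mm.
Only numpy, scipy, OpenCV 4.12 (cv2) and the standard library are available. Lean on these libraries where they do the work, as an engineer would, in place of code of your own. Each camera call takes 0.05 s, during which the arm holds its last target. There are 200 camera calls.

## Working session

There is one attempt and no reset: what is moved stays moved. The work goes in short steps, Python scripts to look and compute and a shell command to move; the robot and the scene stay as the last step left them, time stands still between calls to the robot, and variables do not carry over. Pictures are saved under pics/ and viewed, on a budget of 10 in all, crops included, one or two more only if the job needs it, and the job is handed in when it is done.

```bash
mkdir -p pics
python3 - <<'E'
from plant import bot,capture
import cv2,numpy as np
o=bot.get_obs();print({k:np.round(v,3).tolist() for k,v in o.items()},bot.tip_extent)
for n in("scene","top"):
    c=capture(n);cv2.imwrite(f"pics/{n}0.png",c["image"]);np.savez(f"{n}.npz",**c);print(n,c["mtx"].tolist(),np.round(c["pose"],3).tolist())
E
```

```text
{'time': 0.0, 'joint_positions': [1.175, 0.343, 1.525, -0.0, 1.275, -0.146], 'dq': [0.001, 0.001, -0.001, 0.0, -0.002, -0.002], 'tau': [0.002, -43.125, -24.422, 0.072, 0.056, -0.0], 'tool_pos': [129.604, 508.366, 251.043], 'tcp_rot': [-1.714, 1.569, -1.964], 'contact_force': [-0.028, 0.161, -0.436], 'moment': [0.005, -0.018, -0.081], 'grip_width': 91.677} 25.0
scene [[498.2190875236431, 0.0, 280.97630751532347], [0.0, 498.2190875236431, 211.1677037863791], [0.0, 0.0, 1.0]] [[-0.68, 0.512, -0.525, 1211.067], [0.733, 0.468, -0.493, 682.358], [-0.007, -0.72, -0.694, 1083.053], [0.0, 0.0, 0.0, 1.0]]
top [[435.96878911597196, 0.0, 285.33193409726186], [0.0, 435.96878911597196, 209.62648562191404], [0.0, 0.0, 1.0]] [[0.01, -0.981, 0.193, 285.475], [-1.0, -0.011, -0.004, 21.868], [0.006, -0.193, -0.981, 1293.343], [0.0, 0.0, 0.0, 1.0]]
```

View pics/scene0.png

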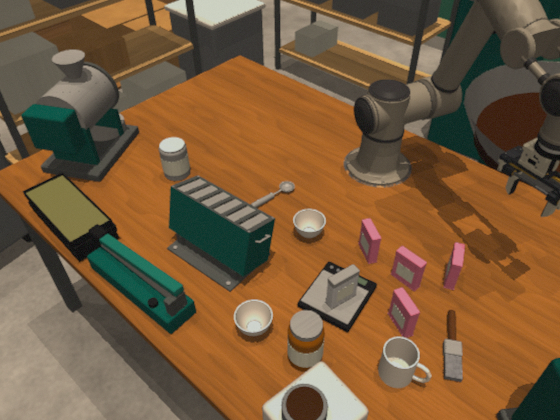

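View pics/top0.png

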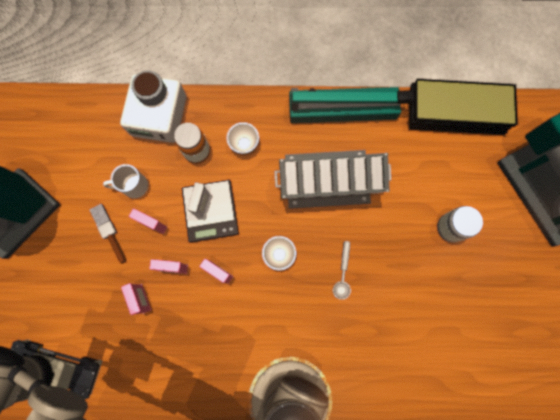

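Top view: grey tin on the scale at about (197,200), which is scene (343,287). The rack is at top (333,177). Things that could be mistaken for the tin are the four pink tins, at top (146,220), (166,266), (215,270) and (134,299). I choose the grey one on the scale. Next, one close composite crop.

Run:
```python
import cv2,numpy as np
t=np.load("top.npz")["image"];s=np.load("scene.npz")["image"]
def cr(im,x,y,w,h):
    z=cv2.resize(im[y:y+h,x:x+w],(400,300),interpolation=cv2.INTER_CUBIC)
    k=400/w
    for u in range(-(-x//10)*10,x+w,10): cv2.putText(z,str(u),(int((u+.5-x)*k)-8,8),0,.28,(0,255,255),1); cv2.line(z,(int((u+.5-x)*k),10),(int((u+.5-x)*k),16),(0,255,255),1)
    for v in range(-(-y//10)*10,y+h,10): cv2.putText(z,str(v),(0,int((v+.5-y)*k)+3),0,.28,(0,255,255),1); cv2.line(z,(20,int((v+.5-y)*k)),(26,int((v+.5-y)*k)),(0,255,255),1)
    return z
a=np.vstack([np.hstack([cr(t,165,172,88,66),cr(s,295,255,88,66)]),np.hstack([cr(t,270,130,128,96),cr(s,160,172,128,96)])])
cv2.imwrite("pics/crop1.png",a)
```

```text
(no output)
```

View pics/crop1.png

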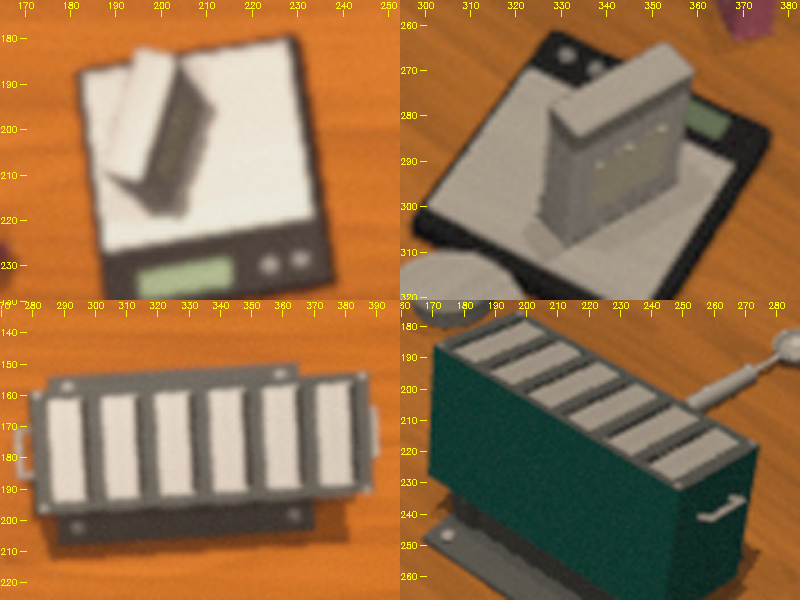

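The crop confirms the plain grey tin on the pan. Its top face in top view is (195,182), (203,185), (196,211), (188,209). The rack deck corners are visible in both views, so I fit both poses.

```bash
cat > h.py <<'E'
import numpy as np
from scipy.spatial.transform import Rotation as R
def proj(c,P):
    p=(np.linalg.inv(c["pose"])@np.c_[P,np.ones(len(P))].T)[:3]
    q=c["mtx"]@(p/p[2]); return q[:2].T
def pose_T(x,y,z,yaw,pitch=0): return np.array([x,y,z]),R.from_euler("xyz",[0,pitch,yaw])
E
python3 - <<'E'
from h import *
from scipy.optimize import least_squares
T=dict(np.load("top.npz"));S=dict(np.load("scene.npz"))
a=40;b=13
# tin: world-ish label by assumption, tin x roughly along long side
tt=np.array([[195.8,182.6],[203.5,185.2],[196.5,211.6],[188.5,209.8]])-.5
tl=np.array([[a,b,100],[a,-b,100],[-a,-b,100],[-a,b,100]])
# scene: far side(+x) = left-down
ts=np.array([[328,278.1],[335.3,285.1],[359.5,270.4],[353.3,264.5],[332,309.3],[325.8,301.6],[357.3,294.6]])-.5
best=None
import itertools
for lab in ([0,1,2,3],[1,2,3,0],[2,3,0,1],[3,0,1,2],[0,3,2,1],[3,2,1,0],[2,1,0,3],[1,0,3,2]):
    L=tl[lab]; low=[L[1]*[1,1,0],L[0]*[1,1,0],L[2]*[1,1,0]]
    L=np.vstack([L,low])
    def f(p):
        t,r=pose_T(p[0],p[1],29,p[2]); 
        return np.r_[(proj(T,t+r.apply(tl))-tt).ravel(),(proj(S,t+r.apply(L))-ts).ravel()]
    s=least_squares(f,[500,250,0],loss="soft_l1",f_scale=1)
    if best is None or s.cost<best[0]: best=(s.cost,lab,s.x,s.fun)
print("tin",best[0],best[1],best[2],np.round(f(best[2])if 0 else best[3],1))
# crate: top view left=+y, up=+x
c=lambda x,y:[x,y,141]
ct=np.array([[281.8,159.8],[282.2,197.8],[386.2,153],[389,190.2]])-.5
cl=np.array([c(52,145),c(-52,145),c(52,-145),c(-52,-145)])
cs=np.array([[170.6,186.4],[198.4,176.8],[274.6,219],[249.6,232.2]])-.5
csl=np.array([c(52,-145),c(-52,-145),c(-52,145),c(52,145)])
def g(p):
    t,r=pose_T(*p[:4],-np.radians(15))
    return np.r_[(proj(T,t+r.apply(cl))-ct).ravel(),(proj(S,t+r.apply(csl))-cs).ravel()]
s=least_squares(g,[550,-60,50,0],loss="soft_l1",f_scale=1)
print("crate",s.cost,s.x,np.round(s.fun,1))
t,r=pose_T(*s.x[:4],-np.radians(15))
for i in range(6): print(i,np.round(t+r.apply([0,-115+46*i,141]),1))
E
```

```text
tin 4.8644638878112065 [1, 0, 3, 2] [ 5.47468386e+02  2.65865976e+02 -2.22153227e-01] [-1.4  0.   0.1 -0.5 -0.8  0.9 -2.   0.5 -0.3 -0.3 -0.8 -0.2  0.4 -0.3
 -0.3 -1.1 -0.2  0.  -0.3  0.7 -1.3  0.1]
crate 5.65402238235969 [ 6.38996138e+02 -1.08832865e+02  3.20550369e+01  7.77569096e-02] [-2.7 -0.2 -0.6  0.8  1.2 -0.2  0.3  1.4 -0.6  0.3 -1.1 -1.1  0.3 -0.
 -0.1  1.5]
0 [ 611.5 -226.3  168.3]
1 [ 608.  -180.5  168.3]
2 [ 604.4 -134.6  168.3]
3 [600.8 -88.7 168.3]
4 [597.3 -42.9 168.3]
5 [593.7   3.  168.3]
```

```bash
cat >> h.py <<'E'
CR=np.array([639.0,-108.8,32.1,0.0778])
def crate(): return pose_T(*CR,-np.radians(15))
def slot(i,up): # point 'up' mm above deck on slot axis i
    t,r=crate(); return t+r.apply([0,-115+46*i,141+up])
def Rtool(xw,yw): x=np.array(xw,float);x/=np.linalg.norm(x);y=np.array(yw,float);y-=x*(x@y);y/=np.linalg.norm(y);return R.from_matrix(np.c_[x,y,np.cross(x,y)])
def crR(mode,sgn):
    M=crate()[1].as_matrix(); return Rtool(-M[:,2],sgn*M[:,0 if mode=="x" else 1])
def cur():
    from plant import bot
    o=bot.get_obs(); return o,np.array(o["tool_pos"]),R.from_euler("xyz",o["tcp_rot"])
def plan(p1,R1,n):
    o,p,r=cur(); w=(r.inv()*R1).as_rotvec(degrees=True); d=(np.array(p1)-p)/n
    print("total",np.round(p1-p,1),"rot",np.round(w,1))
    for i in range(n):
        ri=r*R.from_rotvec(w*i/n,degrees=True); print(np.round(ri.inv().apply(d)/10,2).tolist(),np.round(w/n,2).tolist())
E
python3 - <<'E'
from h import *
o,p,r=cur();print(np.round(r.as_matrix(),2))
for m in "xy":
  for s in(1,-1):
    w=(r.inv()*crR(m,s)).as_rotvec(degrees=True);print(m,s,np.round(w,1))
M=crR("x",1)
print(slot(3,115))
for s in(1,-1):
  print(s);plan(slot(3,125),crR("x",s),20)
E
```

```text
[[-0.    0.25  0.97]
 [-0.    0.97 -0.25]
 [-1.   -0.   -0.  ]]
x 1 [70.8 -9.3 13.1]
x -1 [-108.1  -14.3  -10.1]
y 1 [-18.7 -14.9   2.5]
y -1 [160.    3.6  21.1]
[571.1551515  -91.01922104 279.37701153]
1
total [ 438.9 -599.6   37.9] rot [70.8 -9.3 13.1]
[-0.19, -2.36, 2.87] [3.54, -0.46, 0.65]
[-0.19, -2.18, 3.01] [3.54, -0.46, 0.65]
[-0.19, -1.99, 3.14] [3.54, -0.46, 0.65]
[-0.18, -1.79, 3.26] [3.54, -0.46, 0.65]
[-0.18, -1.58, 3.36] [3.54, -0.46, 0.65]
[-0.17, -1.37, 3.46] [3.54, -0.46, 0.65]
[-0.15, -1.15, 3.54] [3.54, -0.46, 0.65]
[-0.13, -0.93, 3.6] [3.54, -0.46, 0.65]
[-0.11, -0.7, 3.65] [3.54, -0.46, 0.65]
[-0.09, -0.47, 3.69] [3.54, -0.46, 0.65]
[-0.07, -0.24, 3.71] [3.54, -0.46, 0.65]
[-0.04, -0.01, 3.72] [3.54, -0.46, 0.65]
[-0.01, 0.22, 3.71] [3.54, -0.46, 0.65]
[0.03, 0.44, 3.69] [3.54, -0.46, 0.65]
[0.06, 0.67, 3.66] [3.54, -0.46, 0.65]
[0.1, 0.9, 3.61] [3.54, -0.46, 0.65]
[0.14, 1.12, 3.55] [3.54, -0.46, 0.65]
[0.19, 1.33, 3.47] [3.54, -0.46, 0.65]
[0.23, 1.54, 3.38] [3.54, -0.46, 0.65]
[0.28, 1.74, 3.28] [3.54, -0.46, 0.65]
-1
total [ 438.9 -599.6   37.9] rot [-108.1  -14.3  -10.1]
[-0.19, -2.36, 2.87] [-5.4, -0.72, -0.51]
[-0.13, -2.62, 2.63] [-5.4, -0.72, -0.51]
[-0.07, -2.86, 2.38] [-5.4, -0.72, -0.51]
[-0.02, -3.07, 2.1] [-5.4, -0.72, -0.51]
[0.03, -3.26, 1.8] [-5.4, -0.72, -0.51]
[0.08, -3.41, 1.48] [-5.4, -0.72, -0.51]
[0.13, -3.53, 1.15] [-5.4, -0.72, -0.51]
[0.17, -3.63, 0.81] [-5.4, -0.72, -0.51]
[0.21, -3.68, 0.47] [-5.4, -0.72, -0.51]
[0.25, -3.71, 0.12] [-5.4, -0.72, -0.51]
[0.28, -3.7, -0.24] [-5.4, -0.72, -0.51]
[0.31, -3.66, -0.59] [-5.4, -0.72, -0.51]
[0.33, -3.59, -0.93] [-5.4, -0.72, -0.51]
[0.35, -3.48, -1.27] [-5.4, -0.72, -0.51]
[0.36, -3.34, -1.6] [-5.4, -0.72, -0.51]
[0.37, -3.17, -1.91] [-5.4, -0.72, -0.51]
[0.37, -2.97, -2.2] [-5.4, -0.72, -0.51]
[0.37, -2.75, -2.48] [-5.4, -0.72, -0.51]
[0.36, -2.5, -2.73] [-5.4, -0.72, -0.51]
[0.34, -2.23, -2.96] [-5.4, -0.72, -0.51]
```

```bash
python3 -m crank '[{"linear":[-0.2,-2.4,2.9],"delta_rot":[3.5,-0.5,0.65],"fingers":0},{"linear":[-0.2,-2.2,3.0],"delta_rot":[3.5,-0.5,0.65],"fingers":0},{"linear":[-0.2,-2.0,3.1],"delta_rot":[3.5,-0.5,0.65],"fingers":0},{"linear":[-0.2,-1.8,3.3],"delta_rot":[3.5,-0.5,0.65],"fingers":0},{"linear":[-0.2,-1.6,3.4],"delta_rot":[3.5,-0.5,0.65],"fingers":0}]'
python3 -m crank '[{"linear":[-0.2,-1.4,3.5],"delta_rot":[3.5,-0.5,0.65],"fingers":0},{"linear":[-0.15,-1.2,3.5],"delta_rot":[3.5,-0.5,0.65],"fingers":0},{"linear":[-0.1,-0.9,3.6],"delta_rot":[3.5,-0.5,0.65],"fingers":0},{"linear":[-0.1,-0.7,3.65],"delta_rot":[3.5,-0.5,0.65],"fingers":0},{"linear":[-0.1,-0.5,3.7],"delta_rot":[3.5,-0.5,0.65],"fingers":0}]'
python3 -m crank '[{"linear":[-0.1,-0.2,3.7],"delta_rot":[3.5,-0.5,0.65],"fingers":0},{"linear":[0,0,3.7],"delta_rot":[3.5,-0.5,0.65],"fingers":0},{"linear":[0,0.2,3.7],"delta_rot":[3.5,-0.5,0.65],"fingers":0},{"linear":[0,0.4,3.7],"delta_rot":[3.5,-0.5,0.65],"fingers":0},{"linear":[0.1,0.7,3.7],"delta_rot":[3.5,-0.5,0.65],"fingers":0}]'
python3 -m crank '[{"linear":[0.1,0.9,3.6],"delta_rot":[3.5,-0.5,0.65],"fingers":0},{"linear":[0.1,1.1,3.5],"delta_rot":[3.5,-0.5,0.65],"fingers":0},{"linear":[0.2,1.3,3.5],"delta_rot":[3.5,-0.5,0.65],"fingers":0},{"linear":[0.2,1.5,3.4],"delta_rot":[3.5,-0.5,0.65],"fingers":0},{"linear":[0.3,1.7,3.3],"delta_rot":[3.5,-0.5,0.65],"fingers":0}]'
python3 -m crank '[{"linear":[0,0,0],"delta_rot":[0,0,0],"fingers":0},{"linear":[0,0,0],"delta_rot":[0,0,0],"fingers":0},{"linear":[0,0,0],"delta_rot":[0,0,0],"fingers":0},{"linear":[0,0,0],"delta_rot":[0,0,0],"fingers":0},{"linear":[0,0,0],"delta_rot":[0,0,0],"fingers":0}]'
python3 - <<'E'
from h import *
from plant import capture
import cv2
plan(slot(3,125),crR("x",1),5)
print(np.round(cur()[0]["joint_positions"],2))
c=capture("wrist");np.savez("w1.npz",**c);cv2.imwrite("pics/w1.png",cv2.resize(c["image"],(800,600),interpolation=cv2.INTER_CUBIC));print(c["mtx"].tolist(),np.round(c["pose"],3).tolist())
E
```

```text
time: 0.6
tool_pos: [240.3, 356.3, 261.8]
tcp_rot: [1.065, 1.499, 0.508]
contact_force: [-0.0, 0.2, 0.5]
grip_width: 56.3
time: 1.1
tool_pos: [350.4, 206.2, 272.0]
tcp_rot: [1.222, 1.43, 0.358]
contact_force: [0.3, 0.3, -0.4]
grip_width: 15.9
time: 1.6
tool_pos: [461.4, 57.3, 282.7]
tcp_rot: [1.377, 1.363, 0.205]
contact_force: [1.3, 0.5, -0.5]
grip_width: 0.6
time: 2.1
tool_pos: [571.5, -91.8, 294.0]
tcp_rot: [1.533, 1.302, 0.051]
contact_force: [-0.0, 1.3, -0.2]
grip_width: 0.5
time: 2.6
tool_pos: [570.6, -89.5, 294.6]
tcp_rot: [1.53, 1.302, 0.052]
contact_force: [0.5, 0.9, -0.3]
grip_width: 0.3
total [-2.  -1.7 -5.5] rot [ 0.9  0.4 -0.4]
[0.1, -0.07, 0.03] [0.18, 0.08, -0.08]
[0.1, -0.07, 0.03] [0.18, 0.08, -0.08]
[0.1, -0.07, 0.03] [0.18, 0.08, -0.08]
[0.1, -0.07, 0.03] [0.18, 0.08, -0.08]
[0.1, -0.07, 0.03] [0.18, 0.08, -0.08]
[-0.34  0.27  1.53  0.11  1.09 -0.47]
[[325.19226210127806, 0.0, 275.8740771510147], [0.0, 325.19226210127806, 217.63853188368935], [0.0, 0.0, 1.0]] [[0.96, 0.014, 0.28, 528.634], [0.091, -0.96, -0.266, -15.874], [0.265, 0.281, -0.922, 422.101], [0.0, 0.0, 0.0, 1.0]]
```

View pics/w1.png

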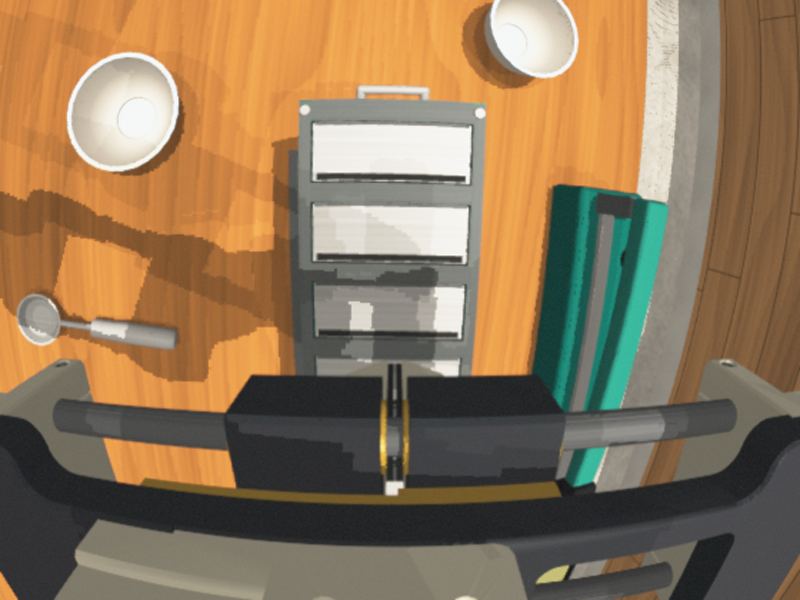

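The wrist view shows slots 5, 4 and 3 of the deck (slot 5 mouth roughly x 311–471, y 121–183). I refit the crate jointly with all cameras.

```bash
cat >> h.py <<'E'
def projw(c,P):
    p=(np.linalg.inv(c["pose"])@np.c_[P,np.ones(len(P))].T)[:3]
    rr=np.hypot(p[0],p[1]);th=np.arctan2(rr,p[2]);f=c["mtx"][0,0]
    return np.c_[c["mtx"][0,2]+f*th*p[0]/rr,c["mtx"][1,2]+f*th*p[1]/rr]
E
python3 - <<'E'
from h import *
from scipy.optimize import least_squares
T=dict(np.load("top.npz"));S=dict(np.load("scene.npz"));W=dict(np.load("w1.npz"))
c=lambda x,y:[x,y,141]
ct=np.array([[281.8,159.8],[282.2,197.8],[386.2,153],[389,190.2]])-.5
cl=np.array([c(52,145),c(-52,145),c(52,-145),c(-52,-145)])
cs=np.array([[170.6,186.4],[198.4,176.8],[274.6,219],[249.6,232.2]])-.5
csl=np.array([c(52,-145),c(-52,-145),c(-52,145),c(52,145)])
wp=np.array([[300,103],[486,103],[312,121],[471,123],[310,181],[471,185],[313,203],[469,204],[313,263],[468,264],[314,283],[466,285],[314,334],[465,338]])
wp=(wp+.5)*.7-.5
wl=np.array([c(-52,145),c(52,145)]+[c(x,y) for y in(132.5,97.5,86.5,51.5,40.5,5.5) for x in(-45,45)])
def gw(p):
    t,r=pose_T(*p[:4],-np.radians(15)); return (projw(W,t+r.apply(wl))-wp).ravel()
def g(p):
    t,r=pose_T(*p[:4],-np.radians(15))
    return np.r_[(proj(T,t+r.apply(cl))-ct).ravel(),(proj(S,t+r.apply(csl))-cs).ravel(),gw(p)]
for f in(gw,g):
    s=least_squares(f,CR,loss="soft_l1",f_scale=1);print(np.round(s.x,4),s.cost);print(np.round(s.fun[-28:],1))
    t,r=pose_T(*s.x,-np.radians(15));print([np.round(t+r.apply([0,-115+46*i,141]),1).tolist() for i in(0,3,5)])
E
```

```text
[ 6.411569e+02 -1.087014e+02  3.164570e+01  8.190000e-02] 8.346370641698442
[-0.2 -1.3 -0.8  0.2 -0.3  0.8  0.9  0.6  1.1  1.4 -0.1 -0.1 -0.9 -0.5
  0.9 -0.  -0.1 -0.4 -0.2  0.1 -0.4 -1.5  0.6 -1.8  1.1  2.2 -1.   0.4]
[[614.2, -226.3, 167.8], [602.9, -88.8, 167.8], [595.4, 2.9, 167.8]]
[ 6.408155e+02 -1.087190e+02  3.207100e+01  8.010000e-02] 15.100510305934343
[-0.3 -1.6 -0.7  0.2 -0.4  0.5  1.   0.6  0.9  1.3 -0.1 -0.1 -1.1 -0.7
  0.9  0.  -0.3 -0.5 -0.3  0.2 -0.7 -1.5  0.5 -1.6  0.7  2.2 -1.2  0.6]
[[613.6, -226.3, 168.3], [602.6, -88.7, 168.3], [595.2, 3.0, 168.3]]
```

```bash
sed -i 's/^CR=.*/CR=np.array([640.9,-108.7,32.0,0.081])/' h.py
python3 - <<'E'
from h import *
plan(slot(3,33),crR("x",1),5)
E
```

```text
total [ 23.4   0.2 -94.6] rot [ 0.7  0.5 -0.4]
[1.95, -0.05, 0.02] [0.15, 0.09, -0.08]
[1.95, -0.05, 0.02] [0.15, 0.09, -0.08]
[1.95, -0.05, 0.02] [0.15, 0.09, -0.08]
[1.95, -0.04, 0.03] [0.15, 0.09, -0.08]
[1.95, -0.04, 0.03] [0.15, 0.09, -0.08]
```

```bash
python3 -m crank '[{"linear":[1.95,-0.05,0.02],"delta_rot":[0.15,0.1,-0.1],"fingers":0},{"linear":[1.95,-0.05,0.02],"delta_rot":[0.15,0.1,-0.1],"fingers":0},{"linear":[1.95,-0.05,0.02],"delta_rot":[0.15,0.1,-0.1],"fingers":0},{"linear":[1.95,-0.05,0.02],"delta_rot":[0.15,0.1,-0.1],"fingers":0},{"linear":[1.95,-0.05,0.02],"delta_rot":[0.15,0.1,-0.1],"fingers":0}]'
python3 -m crank '[{"linear":[0.8,0,0],"delta_rot":[0,0,0],"fingers":0},{"linear":[0.8,0,0],"delta_rot":[0,0,0],"fingers":0},{"linear":[0.8,0,0],"delta_rot":[0,0,0],"fingers":0},{"linear":[0.8,0,0],"delta_rot":[0,0,0],"fingers":0},{"linear":[0.8,0,0],"delta_rot":[0,0,0],"fingers":0}]'
python3 -m crank '[{"linear":[0.15,0,0],"delta_rot":[0,0,0],"fingers":0},{"linear":[0.15,0,0],"delta_rot":[0,0,0],"fingers":0},{"linear":[0.15,0,0],"delta_rot":[0,0,0],"fingers":0},{"linear":[0.15,0,0],"delta_rot":[0,0,0],"fingers":0},{"linear":[0.15,0,0],"delta_rot":[0,0,0],"fingers":0}]'
cat >> h.py <<'E'
def incr():
    o,p,r=cur(); t,q=crate(); l=q.inv().apply(p-t); f=q.inv().apply(o["contact_force"])
    print("t",round(o["time"],2),"tcp crate x,y",np.round(l[:2],1),"tip above deck",round(l[2]-166,1),"F crate",np.round(f,1),"grip",round(o["grip_width"],1))
E
python3 -c "
from h import *
incr()"
```

```text
time: 3.15
tool_pos: [594.2, -89.5, 199.1]
tcp_rot: [1.575, 1.311, 0.084]
contact_force: [-0.5, -0.2, 0.3]
grip_width: 0.1
time: 3.65
tool_pos: [604.7, -89.2, 160.8]
tcp_rot: [1.573, 1.31, 0.082]
contact_force: [-1.1, -0.2, 0.9]
grip_width: 0.7
time: 4.15
tool_pos: [606.4, -89.0, 153.8]
tcp_rot: [1.574, 1.311, 0.083]
contact_force: [-0.3, -0.7, 0.6]
grip_width: 0.2
t 4.15 tcp crate x,y [-0.1 22.4] tip above deck -39.8 F crate [-0.2 -0.7  0.6] grip 0.2
```

```bash
python3 -m crank '[{"linear":[0.2,0,0],"delta_rot":[0,0,0],"fingers":0},{"linear":[0.2,0,0],"delta_rot":[0,0,0],"fingers":0},{"linear":[0.2,0,0],"delta_rot":[0,0,0],"fingers":0},{"linear":[0,0,0],"delta_rot":[0,0,0],"fingers":0},{"linear":[0,0,0],"delta_rot":[0,0,0],"fingers":0}]'
python3 -c "
from h import *
incr()"
```

```text
time: 4.65
tool_pos: [607.8, -88.8, 147.7]
tcp_rot: [1.575, 1.311, 0.084]
contact_force: [1.6, -1.1, -1.0]
grip_width: 0.4
t 4.65 tcp crate x,y [-0.4 22.5] tip above deck -46.2 F crate [ 1.2 -1.2 -1.3] grip 0.4
```

```bash
python3 -m crank '[{"linear":[0.2,0,0],"delta_rot":[0,0,0],"fingers":0},{"linear":[0.2,0,0],"delta_rot":[0,0,0],"fingers":0},{"linear":[0.2,0,0],"delta_rot":[0,0,0],"fingers":0},{"linear":[0.2,0,0],"delta_rot":[0,0,0],"fingers":0},{"linear":[0,0,0],"delta_rot":[0,0,0],"fingers":0}]'
python3 - <<'E'
from h import *
from plant import capture
import cv2
incr()
c=capture("wrist");z=c["image"][150:330,120:400];cv2.imwrite("pics/w2.png",cv2.resize(z,(800,514),interpolation=cv2.INTER_CUBIC))
E
```

```text
time: 5.15
tool_pos: [609.9, -88.6, 139.8]
tcp_rot: [1.575, 1.311, 0.084]
contact_force: [1.2, -0.7, -1.3]
grip_width: 0.6
t 5.15 tcp crate x,y [-0.4 22.6] tip above deck -54.3 F crate [ 0.8 -0.8 -1.5] grip 0.6
```

View pics/w2.png

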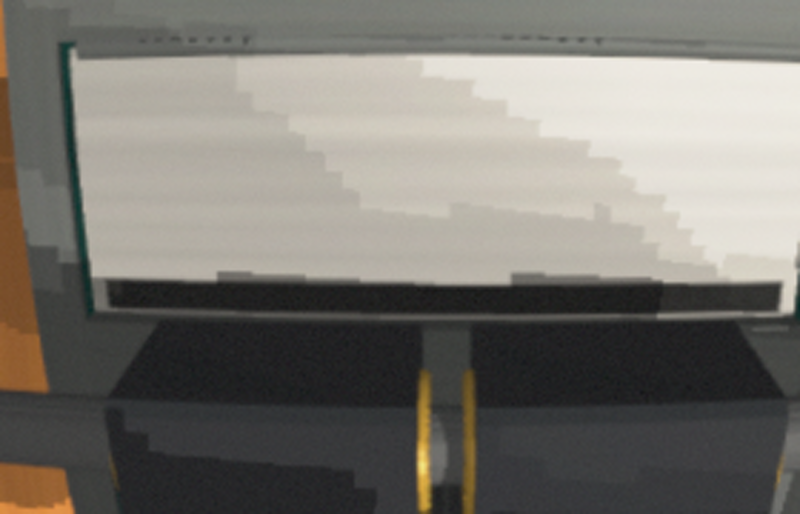

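Fingers passed 16 mm beyond the hidden-tin level in slot 3 with no resistance, and the neighbouring flaps are shut, so slot 3 is empty. I retreat and go to the tin.

```bash
python3 -m crank '[{"linear":[-1,0,0],"delta_rot":[0,0,0],"fingers":0},{"linear":[-2.5,0,0],"delta_rot":[0,0,0],"fingers":0},{"linear":[-3.5,0,0],"delta_rot":[0,0,0],"fingers":0},{"linear":[-3.5,0,0],"delta_rot":[0,0,0],"fingers":0},{"linear":[-2,0,0],"delta_rot":[0,0,0],"fingers":0}]'
python3 - <<'E'
from h import *
incr()
tin=[np.cos(-.222),np.sin(-.222),0];ty=[-tin[1],tin[0],0]
plan(np.array([547.5,265.9,225]),Rtool([0,0,-1],ty),15)
E
```

```text
time: 5.7
tool_pos: [577.8, -91.4, 264.8]
tcp_rot: [1.569, 1.307, 0.078]
contact_force: [0.3, 0.2, 0.5]
grip_width: 0.3
t 5.7 tcp crate x,y [ 0.9 22.4] tip above deck 74.8 F crate [0.5 0.1 0.4] grip 0.3
total [-30.3 357.3 -39.8] rot [-72.3   9.6 -13. ]
[0.25, -0.08, -2.39] [-4.82, 0.64, -0.87]
[0.28, 0.12, -2.39] [-4.82, 0.64, -0.87]
[0.3, 0.33, -2.36] [-4.82, 0.64, -0.87]
[0.32, 0.53, -2.32] [-4.82, 0.64, -0.87]
[0.34, 0.73, -2.27] [-4.82, 0.64, -0.87]
[0.35, 0.92, -2.19] [-4.82, 0.64, -0.87]
[0.36, 1.11, -2.1] [-4.82, 0.64, -0.87]
[0.36, 1.29, -2.0] [-4.82, 0.64, -0.87]
[0.36, 1.45, -1.88] [-4.82, 0.64, -0.87]
[0.36, 1.61, -1.75] [-4.82, 0.64, -0.87]
[0.35, 1.76, -1.6] [-4.82, 0.64, -0.87]
[0.34, 1.89, -1.44] [-4.82, 0.64, -0.87]
[0.33, 2.01, -1.28] [-4.82, 0.64, -0.87]
[0.31, 2.12, -1.1] [-4.82, 0.64, -0.87]
[0.29, 2.21, -0.91] [-4.82, 0.64, -0.87]
```

```bash
python3 -m crank '[{"linear":[0.25,-0.1,-2.4],"delta_rot":[-4.8,0.65,-0.85],"fingers":0.3},{"linear":[0.3,0.1,-2.4],"delta_rot":[-4.8,0.65,-0.85],"fingers":0.3},{"linear":[0.3,0.3,-2.4],"delta_rot":[-4.8,0.65,-0.85],"fingers":0.5},{"linear":[0.3,0.5,-2.3],"delta_rot":[-4.8,0.65,-0.85],"fingers":0.7},{"linear":[0.35,0.75,-2.3],"delta_rot":[-4.8,0.65,-0.85],"fingers":0.7}]'
python3 -m crank '[{"linear":[0.35,0.9,-2.2],"delta_rot":[-4.8,0.65,-0.85],"fingers":0.7},{"linear":[0.35,1.1,-2.1],"delta_rot":[-4.8,0.65,-0.85],"fingers":0.7},{"linear":[0.35,1.3,-2.0],"delta_rot":[-4.8,0.65,-0.85],"fingers":0.7},{"linear":[0.35,1.45,-1.9],"delta_rot":[-4.8,0.65,-0.85],"fingers":0.7},{"linear":[0.35,1.6,-1.75],"delta_rot":[-4.8,0.65,-0.85],"fingers":0.7}]'
python3 -m crank '[{"linear":[0.35,1.75,-1.6],"delta_rot":[-4.8,0.65,-0.85],"fingers":0.7},{"linear":[0.35,1.9,-1.45],"delta_rot":[-4.8,0.65,-0.85],"fingers":0.7},{"linear":[0.35,2.0,-1.3],"delta_rot":[-4.8,0.65,-0.85],"fingers":0.7},{"linear":[0.3,2.1,-1.1],"delta_rot":[-4.8,0.65,-0.85],"fingers":0.7},{"linear":[0.3,2.2,-0.9],"delta_rot":[-4.8,0.65,-0.85],"fingers":0.7}]'
python3 -m crank '[{"linear":[0,0,0],"delta_rot":[0,0,0],"fingers":0.7},{"linear":[0,0,0],"delta_rot":[0,0,0],"fingers":0.7},{"linear":[0,0,0],"delta_rot":[0,0,0],"fingers":0.7},{"linear":[0,0,0],"delta_rot":[0,0,0],"fingers":0.7},{"linear":[0,0,0],"delta_rot":[0,0,0],"fingers":0.7}]'
python3 - <<'E'
from h import *
from plant import capture
import cv2
c=capture("wrist");np.savez("w3.npz",**c)
tin=[np.cos(-.222),np.sin(-.222),0];ty=[-tin[1],tin[0],0]
plan(np.array([547.5,265.9,126]),Rtool([0,0,-1],ty),5)
print(np.round(cur()[0]["joint_positions"],2))
q=projw(c,np.array([547.5,265.9,29])+R.from_euler("z",-.222).apply(np.array([[x,y,z] for z in(0,100) for x in(-40,40) for y in(-13,13)])))
print(np.round((q+.5)/.7-.5,0).tolist())
cv2.imwrite("pics/w3.png",cv2.resize(c["image"],(800,600),interpolation=cv2.INTER_CUBIC))
E
```

```text
time: 6.2
tool_pos: [566.4, 29.3, 248.5]
tcp_rot: [1.373, 1.39, 0.309]
contact_force: [0.5, 0.3, -0.3]
grip_width: 35.9
time: 6.7
tool_pos: [556.0, 148.5, 236.0]
tcp_rot: [1.197, 1.477, 0.555]
contact_force: [0.1, -0.0, -0.2]
grip_width: 64.1
time: 7.2
tool_pos: [546.0, 267.4, 223.1]
tcp_rot: [2.23, 1.564, 2.008]
contact_force: [0.1, 0.2, 0.0]
grip_width: 64.1
time: 7.7
tool_pos: [546.6, 265.6, 222.7]
tcp_rot: [2.131, 1.564, 1.904]
contact_force: [-0.0, -0.3, -0.1]
grip_width: 64.1
total [  0.9   0.2 -96.7] rot [-0.3 -0.2 -0.3]
[1.93, -0.0, 0.02] [-0.06, -0.04, -0.07]
[1.93, -0.0, 0.02] [-0.06, -0.04, -0.07]
[1.93, 0.0, 0.02] [-0.06, -0.04, -0.07]
[1.93, 0.0, 0.02] [-0.06, -0.04, -0.07]
[1.93, 0.01, 0.02] [-0.06, -0.04, -0.07]
[ 0.32  0.52  1.33  0.01  1.3  -1.02]
[[375.0, 232.0], [412.0, 232.0], [377.0, 339.0], [411.0, 339.0], [367.0, 254.0], [420.0, 254.0], [371.0, 400.0], [418.0, 400.0]]
```

View pics/w3.png

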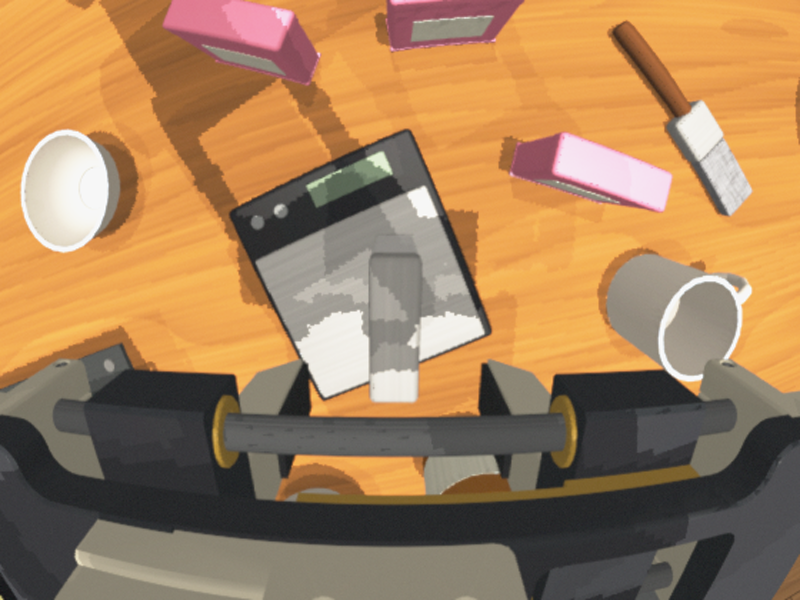

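The fit predicts the tin's top face at (367–420, 254–400); I see it at (369–421, 254–402), so it's good. Descend and grip.

```bash
python3 -m crank '[{"linear":[1.9,0,0.02],"delta_rot":[0,0,0],"fingers":0.7},{"linear":[1.9,0,0.02],"delta_rot":[0,0,0],"fingers":0.7},{"linear":[1.9,0,0.02],"delta_rot":[0,0,0],"fingers":0.7},{"linear":[1.9,0,0.02],"delta_rot":[0,0,0],"fingers":0.7},{"linear":[1.9,0,0.02],"delta_rot":[0,0,0],"fingers":0.7}]'
python3 -m crank '[{"linear":[0,0,0],"delta_rot":[0,0,0],"fingers":0.6},{"linear":[0,0,0],"delta_rot":[0,0,0],"fingers":0.4},{"linear":[0,0,0],"delta_rot":[0,0,0],"fingers":0},{"linear":[0,0,0],"delta_rot":[0,0,0],"fingers":0},{"linear":[0,0,0],"delta_rot":[0,0,0],"fingers":0}]'
python3 -m crank '[{"linear":[0,0,0],"delta_rot":[0,0,0],"fingers":0},{"linear":[0,0,0],"delta_rot":[0,0,0],"fingers":0},{"linear":[-0.5,0,0],"delta_rot":[0,0,0],"fingers":0},{"linear":[-2,0,0],"delta_rot":[0,0,0],"fingers":0},{"linear":[-3,0,0],"delta_rot":[0,0,0],"fingers":0}]'
python3 -c "
from h import *
plan(slot(3,165),crR('y',1),20)"
```

```text
time: 8.25
tool_pos: [547.3, 266.4, 126.8]
tcp_rot: [2.148, 1.564, 1.922]
contact_force: [0.4, -0.6, 0.2]
grip_width: 64.4
time: 8.75
tool_pos: [547.5, 266.9, 128.3]
tcp_rot: [1.966, 1.564, 1.74]
contact_force: [-0.0, 0.1, -0.1]
grip_width: 29.1
time: 9.25
tool_pos: [546.1, 266.0, 181.1]
tcp_rot: [2.799, 1.562, 2.573]
contact_force: [-0.4, -0.1, -0.7]
grip_width: 25.8
total [  14.  -358.2  146.5] rot [-17.5 -15.3   2.1]
[-0.74, -1.73, 0.46] [-0.88, -0.77, 0.1]
[-0.74, -1.73, 0.45] [-0.88, -0.77, 0.1]
[-0.74, -1.74, 0.43] [-0.88, -0.77, 0.1]
[-0.73, -1.74, 0.41] [-0.88, -0.77, 0.1]
[-0.73, -1.75, 0.4] [-0.88, -0.77, 0.1]
[-0.73, -1.75, 0.38] [-0.88, -0.77, 0.1]
[-0.73, -1.76, 0.36] [-0.88, -0.77, 0.1]
[-0.73, -1.76, 0.35] [-0.88, -0.77, 0.1]
[-0.72, -1.77, 0.33] [-0.88, -0.77, 0.1]
[-0.72, -1.77, 0.31] [-0.88, -0.77, 0.1]
[-0.72, -1.77, 0.29] [-0.88, -0.77, 0.1]
[-0.72, -1.78, 0.28] [-0.88, -0.77, 0.1]
[-0.72, -1.78, 0.26] [-0.88, -0.77, 0.1]
[-0.72, -1.78, 0.24] [-0.88, -0.77, 0.1]
[-0.72, -1.78, 0.22] [-0.88, -0.77, 0.1]
[-0.72, -1.78, 0.21] [-0.88, -0.77, 0.1]
[-0.72, -1.79, 0.19] [-0.88, -0.77, 0.1]
[-0.72, -1.79, 0.17] [-0.88, -0.77, 0.1]
[-0.72, -1.79, 0.15] [-0.88, -0.77, 0.1]
[-0.73, -1.79, 0.13] [-0.88, -0.77, 0.1]
```

```bash
python3 -m crank '[{"linear":[-1.8,-1.75,0.45],"delta_rot":[-0.9,-0.77,0.1],"fingers":0},{"linear":[-1.8,-1.75,0.45],"delta_rot":[-0.9,-0.77,0.1],"fingers":0},{"linear":[-1.8,-1.75,0.45],"delta_rot":[-0.9,-0.77,0.1],"fingers":0},{"linear":[-1.8,-1.75,0.4],"delta_rot":[-0.9,-0.77,0.1],"fingers":0},{"linear":[-1.8,-1.75,0.4],"delta_rot":[-0.9,-0.77,0.1],"fingers":0}]'
python3 -m crank '[{"linear":[-1,-1.75,0.4],"delta_rot":[-0.9,-0.77,0.1],"fingers":0},{"linear":[-1,-1.75,0.35],"delta_rot":[-0.9,-0.77,0.1],"fingers":0},{"linear":[-0.5,-1.75,0.35],"delta_rot":[-0.9,-0.77,0.1],"fingers":0},{"linear":[-0.3,-1.75,0.3],"delta_rot":[-0.9,-0.77,0.1],"fingers":0},{"linear":[-0.3,-1.75,0.3],"delta_rot":[-0.9,-0.77,0.1],"fingers":0}]'
python3 -m crank '[{"linear":[-0.3,-1.8,0.3],"delta_rot":[-0.9,-0.77,0.1],"fingers":0},{"linear":[-0.3,-1.8,0.3],"delta_rot":[-0.9,-0.77,0.1],"fingers":0},{"linear":[-0.3,-1.8,0.3],"delta_rot":[-0.9,-0.77,0.1],"fingers":0},{"linear":[-0.3,-1.8,0.2],"delta_rot":[-0.9,-0.77,0.1],"fingers":0},{"linear":[-0.2,-1.8,0.2],"delta_rot":[-0.9,-0.77,0.1],"fingers":0}]'
python3 -m crank '[{"linear":[0,-1.8,0.2],"delta_rot":[-0.9,-0.77,0.1],"fingers":0},{"linear":[0,-1.8,0.2],"delta_rot":[-0.9,-0.77,0.1],"fingers":0},{"linear":[0,-1.8,0.2],"delta_rot":[-0.9,-0.77,0.1],"fingers":0},{"linear":[0,-1.8,0.15],"delta_rot":[-0.9,-0.77,0.1],"fingers":0},{"linear":[0,-1.8,0.15],"delta_rot":[-0.9,-0.77,0.1],"fingers":0}]'
python3 -c "
from h import *
incr()
plan(slot(3,125),crR('y',1),5)"
```

```text
time: 9.75
tool_pos: [548.9, 175.3, 272.7]
tcp_rot: [0.179, 1.506, 0.032]
contact_force: [0.3, -0.4, -1.1]
grip_width: 25.5
time: 10.25
tool_pos: [553.1, 86.4, 303.6]
tcp_rot: [0.096, 1.438, 0.027]
contact_force: [0.1, -0.2, -0.5]
grip_width: 25.7
time: 10.75
tool_pos: [560.4, -4.1, 318.3]
tcp_rot: [0.042, 1.37, 0.053]
contact_force: [0.6, -0.5, -1.8]
grip_width: 25.8
time: 11.25
tool_pos: [572.9, -93.6, 319.6]
tcp_rot: [-0.004, 1.303, 0.086]
contact_force: [-0.5, 0.7, -1.8]
grip_width: 26.1
t 11.25 tcp crate x,y [10.1 20.5] tip above deck 129.0 F crate [-0.9  0.8 -1.6] grip 26.1
total [ -2.5   2.3 -30.7] rot [ 0.5  0.3 -0.1]
[0.58, 0.05, -0.21] [0.1, 0.07, -0.01]
[0.58, 0.05, -0.21] [0.1, 0.07, -0.01]
[0.58, 0.05, -0.2] [0.1, 0.07, -0.01]
[0.58, 0.05, -0.2] [0.1, 0.07, -0.01]
[0.58, 0.05, -0.2] [0.1, 0.07, -0.01]
```

```bash
python3 -m crank '[{"linear":[0.6,0.05,-0.2],"delta_rot":[0.1,0.05,0],"fingers":0},{"linear":[0.6,0.05,-0.2],"delta_rot":[0.1,0.05,0],"fingers":0},{"linear":[0.6,0.05,-0.2],"delta_rot":[0.1,0.05,0],"fingers":0},{"linear":[0.6,0.05,-0.2],"delta_rot":[0.1,0.05,0],"fingers":0},{"linear":[0.6,0,-0.2],"delta_rot":[0.1,0.05,0],"fingers":0}]'
python3 -m crank '[{"linear":[0.6,0,0],"delta_rot":[0,0,0],"fingers":0},{"linear":[0,0,0],"delta_rot":[0,0,0],"fingers":0},{"linear":[0,0,0],"delta_rot":[0,0,0],"fingers":0},{"linear":[0,0,0],"delta_rot":[0,0,0],"fingers":0},{"linear":[0,0,0],"delta_rot":[0,0,0],"fingers":0}]'
python3 - <<'E'
from h import *
from plant import capture
import cv2
incr();o,p,r=cur()
t,q=crate()
print("tool in crate",np.round((q.inv()*r).as_matrix(),3).tolist())
c=capture("wrist");cv2.imwrite("pics/w4.png",cv2.resize(c["image"][40:390,50:510],(800,609))[:600])
E
```

```text
time: 11.75
tool_pos: [571.1, -90.4, 287.4]
tcp_rot: [0.005, 1.308, 0.086]
contact_force: [0.3, 0.5, -1.0]
grip_width: 26.1
time: 12.25
tool_pos: [573.0, -91.1, 282.7]
tcp_rot: [0.003, 1.307, 0.083]
contact_force: [0.8, 0.3, -1.9]
grip_width: 25.8
t 12.25 tcp crate x,y [ 0.9 23. ] tip above deck 93.3 F crate [ 0.3  0.2 -2. ] grip 25.8
tool in crate [[0.002, 0.001, 1.0], [0.001, 1.0, -0.001], [-1.0, 0.001, 0.002]]
```

View pics/w4.png

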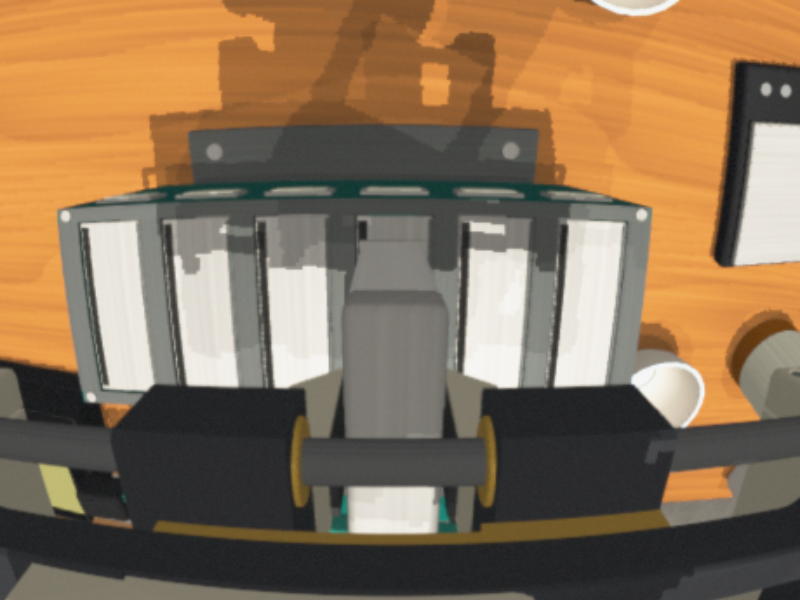

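Tin underside edge, about (355–430, 240), lies centred over slot 3's mouth at about (357–433). Push in.

```bash
python3 -m crank '[{"linear":[0.7,-0.05,0],"delta_rot":[0,0,0],"fingers":0},{"linear":[0.7,0,0],"delta_rot":[0,0,0],"fingers":0},{"linear":[0.7,0,0],"delta_rot":[0,0,0],"fingers":0},{"linear":[0.5,0,0],"delta_rot":[0,0,0],"fingers":0},{"linear":[0.5,0,0],"delta_rot":[0,0,0],"fingers":0}]'
python3 -c "
from h import *
incr()"
python3 -m crank '[{"linear":[0.5,0,0],"delta_rot":[0,0,0],"fingers":0},{"linear":[0.5,0,0],"delta_rot":[0,0,0],"fingers":0},{"linear":[0.5,0,0],"delta_rot":[0,0,0],"fingers":0},{"linear":[0,0,0],"delta_rot":[0,0,0],"fingers":0},{"linear":[0,0,0],"delta_rot":[0,0,0],"fingers":0}]'
python3 -c "
from h import *
incr()"
```

```text
time: 12.8
tool_pos: [581.2, -91.1, 252.1]
tcp_rot: [0.001, 1.307, 0.082]
contact_force: [0.2, -1.2, 1.5]
grip_width: 25.7
t 12.8 tcp crate x,y [ 0.8 22.3] tip above deck 61.6 F crate [ 0.4 -1.3  1.4] grip 25.7
time: 13.3
tool_pos: [584.6, -90.5, 237.5]
tcp_rot: [0.005, 1.308, 0.086]
contact_force: [0.8, -0.6, -2.4]
grip_width: 25.9
t 13.3 tcp crate x,y [ 0.4 22.7] tip above deck 46.6 F crate [ 0.1 -0.6 -2.5] grip 25.9
```

```bash
python3 -m crank '[{"linear":[0.4,0,0],"delta_rot":[0,0,0],"fingers":0},{"linear":[0.4,0,0],"delta_rot":[0,0,0],"fingers":0},{"linear":[0.4,0,0],"delta_rot":[0,0,0],"fingers":0},{"linear":[0.4,0,0],"delta_rot":[0,0,0],"fingers":0},{"linear":[0.4,0,0],"delta_rot":[0,0,0],"fingers":0}]'
python3 -c "
from h import *
incr()"
python3 -m crank '[{"linear":[0.6,0,0],"delta_rot":[0,0,0],"fingers":0},{"linear":[0.6,0,0],"delta_rot":[0,0,0],"fingers":0},{"linear":[0.6,0,0],"delta_rot":[0,0,0],"fingers":0},{"linear":[0.3,0,0],"delta_rot":[0,0,0],"fingers":0},{"linear":[0,0,0],"delta_rot":[0,0,0],"fingers":0}]'
python3 -c "
from h import *
incr()"
```

```text
time: 13.8
tool_pos: [590.1, -90.1, 218.2]
tcp_rot: [0.004, 1.308, 0.085]
contact_force: [0.0, 0.5, -0.2]
grip_width: 25.9
t 13.8 tcp crate x,y [ 0.7 22.7] tip above deck 26.6 F crate [-0.   0.5 -0.2] grip 25.9
time: 14.3
tool_pos: [595.3, -89.6, 197.6]
tcp_rot: [0.006, 1.308, 0.086]
contact_force: [0.7, -1.8, -1.2]
grip_width: 26.2
t 14.3 tcp crate x,y [ 0.4 22.8] tip above deck 5.3 F crate [ 0.3 -1.9 -1.3] grip 26.2
```

```bash
python3 -m crank '[{"linear":[0,0,0],"delta_rot":[0,0,0],"fingers":0.45},{"linear":[0,0,0],"delta_rot":[0,0,0],"fingers":0.45},{"linear":[0,0,0],"delta_rot":[0,0,0],"fingers":0.45},{"linear":[-1,0,0],"delta_rot":[0,0,0],"fingers":0.45},{"linear":[-2,0,0],"delta_rot":[0,0,0],"fingers":0.45}]'
python3 -m crank '[{"linear":[-2.5,0,0],"delta_rot":[0,0,0],"fingers":0.45},{"linear":[-2.0,0,0],"delta_rot":[8,0,0],"fingers":0},{"linear":[0,0,0],"delta_rot":[8,0,0],"fingers":0},{"linear":[0,0,0],"delta_rot":[8,0,0],"fingers":0},{"linear":[0,0,0],"delta_rot":[8,0,0],"fingers":0}]'
python3 -m crank '[{"linear":[0,0,0],"delta_rot":[8,0,0],"fingers":0},{"linear":[0,0,0],"delta_rot":[8,0,0],"fingers":0},{"linear":[0,0,0],"delta_rot":[8,0,0],"fingers":0},{"linear":[0,0,0],"delta_rot":[8,0,0],"fingers":0},{"linear":[0,0,0],"delta_rot":[8,0,0],"fingers":0}]'
python3 -m crank '[{"linear":[0,0,0],"delta_rot":[8,0,0],"fingers":0},{"linear":[0,0,0],"delta_rot":[8,0,0],"fingers":0},{"linear":[0,0,0],"delta_rot":[2,0,0],"fingers":0},{"linear":[0,0,0],"delta_rot":[0,0,0],"fingers":0},{"linear":[0,0,0],"delta_rot":[0,0,0],"fingers":0}]'
python3 - <<'E'
from h import *
from plant import capture
import cv2
incr(); plan(slot(3,25+45),crR("x",1),5)
c=capture("scene");cv2.imwrite("pics/s2.png",cv2.resize(c["image"][130:280,120:320],(800,600),interpolation=cv2.INTER_CUBIC))
E
```

```text
time: 14.8
tool_pos: [587.0, -90.0, 226.9]
tcp_rot: [0.009, 1.31, 0.089]
contact_force: [0.7, 0.3, 1.1]
grip_width: 41.3
time: 15.3
tool_pos: [575.9, -91.3, 272.1]
tcp_rot: [0.566, 1.306, 0.082]
contact_force: [0.3, -0.2, -0.0]
grip_width: 14.0
time: 15.8
tool_pos: [575.9, -91.3, 271.8]
tcp_rot: [1.265, 1.306, 0.083]
contact_force: [0.4, 0.1, -0.3]
grip_width: 0.5
time: 16.3
tool_pos: [576.0, -91.3, 271.4]
tcp_rot: [1.572, 1.307, 0.083]
contact_force: [0.0, -0.5, -0.0]
grip_width: 0.5
t 16.3 tcp crate x,y [ 0.8 22.6] tip above deck 81.7 F crate [-0.  -0.5 -0. ] grip 0.5
total [  8.6   1.1 -35.6] rot [ 0.  -0.  -0.1]
[0.73, -0.02, -0.01] [0.01, -0.01, -0.03]
[0.73, -0.02, -0.01] [0.01, -0.01, -0.03]
[0.73, -0.02, -0.01] [0.01, -0.01, -0.03]
[0.73, -0.02, -0.01] [0.01, -0.01, -0.03]
[0.73, -0.02, -0.01] [0.01, -0.01, -0.03]
```

View pics/s2.png

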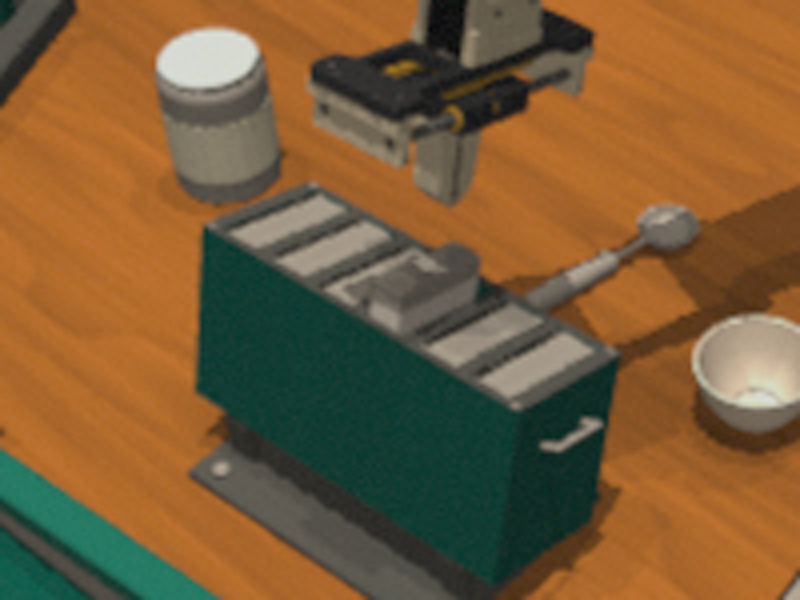

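The tin stands up in slot 3, about 30 mm proud of the deck, held by the flap. Push it down with the closed fingers.

```bash
python3 -m crank '[{"linear":[1,-0.05,0],"delta_rot":[0,0,0],"fingers":0},{"linear":[1,0,0],"delta_rot":[0,0,0],"fingers":0},{"linear":[1,0,0],"delta_rot":[0,0,0],"fingers":0},{"linear":[1,0,0],"delta_rot":[0,0,0],"fingers":0},{"linear":[0.5,0,0],"delta_rot":[0,0,0],"fingers":0}]'
python3 -m crank '[{"linear":[0.4,0,0],"delta_rot":[0,0,0],"fingers":0},{"linear":[0.4,0,0],"delta_rot":[0,0,0],"fingers":0},{"linear":[0.4,0,0],"delta_rot":[0,0,0],"fingers":0},{"linear":[0.4,0,0],"delta_rot":[0,0,0],"fingers":0},{"linear":[0.4,0,0],"delta_rot":[0,0,0],"fingers":0}]'
python3 -c "
from h import *
incr()"
python3 -m crank '[{"linear":[0.4,0,0],"delta_rot":[0,0,0],"fingers":0},{"linear":[0.4,0,0],"delta_rot":[0,0,0],"fingers":0},{"linear":[0.4,0,0],"delta_rot":[0,0,0],"fingers":0},{"linear":[0.4,0,0],"delta_rot":[0,0,0],"fingers":0},{"linear":[0.4,0,0],"delta_rot":[0,0,0],"fingers":0}]'
python3 -c "
from h import *
incr()"
```

```text
time: 16.85
tool_pos: [587.0, -90.1, 225.4]
tcp_rot: [1.578, 1.309, 0.088]
contact_force: [0.1, -0.1, 0.9]
grip_width: 0.2
time: 17.35
tool_pos: [592.5, -89.9, 207.7]
tcp_rot: [1.574, 1.307, 0.084]
contact_force: [0.0, 0.5, -0.4]
grip_width: 0.5
t 17.35 tcp crate x,y [ 0.3 22.6] tip above deck 15.9 F crate [-0.   0.5 -0.4] grip 0.5
time: 17.85
tool_pos: [597.7, -89.4, 188.2]
tcp_rot: [1.575, 1.307, 0.084]
contact_force: [-0.5, 0.1, 0.1]
grip_width: 0.3
t 17.85 tcp crate x,y [ 0.3 22.7] tip above deck -4.3 F crate [-0.4  0.1  0.2] grip 0.3
```

```bash
python3 -m crank '[{"linear":[0.6,0,0],"delta_rot":[0,0,0],"fingers":0},{"linear":[0.6,0,0],"delta_rot":[0,0,0],"fingers":0},{"linear":[0.6,0,0],"delta_rot":[0,0,0],"fingers":0},{"linear":[0.6,0,0],"delta_rot":[0,0,0],"fingers":0},{"linear":[0.5,0,0],"delta_rot":[0,0,0],"fingers":0}]'
python3 -c "
from h import *
incr()"
python3 -m crank '[{"linear":[0.15,0,0],"delta_rot":[0,0,0],"fingers":0},{"linear":[0.15,0,0],"delta_rot":[0,0,0],"fingers":0},{"linear":[0.15,0,0],"delta_rot":[0,0,0],"fingers":0},{"linear":[0,0,0],"delta_rot":[0,0,0],"fingers":0},{"linear":[0,0,0],"delta_rot":[0,0,0],"fingers":0}]'
python3 -c "
from h import *
incr()"
```

```text
time: 18.35
tool_pos: [605.2, -88.9, 160.1]
tcp_rot: [1.574, 1.307, 0.084]
contact_force: [0.0, -0.3, 0.0]
grip_width: 0.2
t 18.35 tcp crate x,y [ 0.4 22.6] tip above deck -33.5 F crate [-0.  -0.3  0. ] grip 0.2
time: 18.85
tool_pos: [605.8, -88.8, 158.2]
tcp_rot: [1.572, 1.307, 0.082]
contact_force: [-9.3, 0.2, 14.7]
grip_width: 0.1
t 18.85 tcp crate x,y [ 0.4 22.7] tip above deck -35.4 F crate [-5.1  0.9 16.6] grip 0.1
```

```bash
python3 -m crank '[{"linear":[0.1,0,0],"delta_rot":[0,0,0],"fingers":0},{"linear":[0.1,0,0],"delta_rot":[0,0,0],"fingers":0},{"linear":[0,0,0],"delta_rot":[0,0,0],"fingers":0},{"linear":[0,0,0],"delta_rot":[0,0,0],"fingers":0},{"linear":[0,0,0],"delta_rot":[0,0,0],"fingers":0}]'
python3 -c "
from h import *
incr()"
```

```text
time: 19.35
tool_pos: [606.0, -88.8, 158.2]
tcp_rot: [1.57, 1.306, 0.081]
contact_force: [-19.3, 0.6, 28.4]
grip_width: 0.3
t 19.35 tcp crate x,y [ 0.6 22.7] tip above deck -35.5 F crate [-11.2   2.1  32.4] grip 0.3
```

It is rigid under 32 N at −35.5 mm where −38 is nominal. I'll calibrate that by touching the hidden tin in slot 4 with the same probe.

```bash
python3 -m crank '[{"linear":[-0.5,0,0],"delta_rot":[0,0,0],"fingers":0},{"linear":[-1.5,0,0],"delta_rot":[0,0,0],"fingers":0},{"linear":[-2,0,0],"delta_rot":[0,0,0],"fingers":0},{"linear":[-1.5,0,0],"delta_rot":[0,0,0],"fingers":0},{"linear":[-0.4,0,0],"delta_rot":[0,0,0],"fingers":0}]'
python3 -m crank '[{"linear":[0,0,-1.5],"delta_rot":[0,0,0],"fingers":0},{"linear":[0,0,-1.6],"delta_rot":[0,0,0],"fingers":0},{"linear":[0,0,-1.5],"delta_rot":[0,0,0],"fingers":0},{"linear":[0,0,0],"delta_rot":[0,0,0],"fingers":0},{"linear":[0,0,0],"delta_rot":[0,0,0],"fingers":0}]'
python3 - <<'E'
from h import *
from plant import capture
import cv2
incr()
c=capture("wrist");d=capture("scene")["image"][160:280,150:310]
cv2.imwrite("pics/w5.png",np.hstack([cv2.resize(c["image"],(400,300)),cv2.resize(d,(400,300),interpolation=cv2.INTER_CUBIC)]))
E
```

```text
time: 19.85
tool_pos: [592.0, -90.1, 213.0]
tcp_rot: [1.571, 1.305, 0.081]
contact_force: [0.2, -0.5, 0.5]
grip_width: 0.4
time: 20.35
tool_pos: [587.8, -44.1, 210.8]
tcp_rot: [1.575, 1.308, 0.085]
contact_force: [0.2, 0.2, -0.2]
grip_width: 0.6
t 20.35 tcp crate x,y [ 0.2 68.7] tip above deck 19.1 F crate [ 0.2  0.1 -0.2] grip 0.6
```

View pics/w5.png

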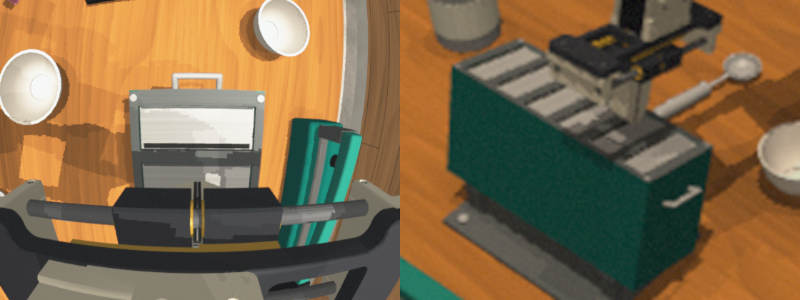

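Slot 3's flap has shut: the scene view shows all flaps level, with the tool over slot 4. Reference touch in slot 4.

```bash
python3 -m crank '[{"linear":[1,0,0],"delta_rot":[0,0,0],"fingers":0},{"linear":[1,0,0],"delta_rot":[0,0,0],"fingers":0},{"linear":[1,0,0],"delta_rot":[0,0,0],"fingers":0},{"linear":[1,0,0],"delta_rot":[0,0,0],"fingers":0},{"linear":[1.1,0,0],"delta_rot":[0,0,0],"fingers":0}]'
python3 -m crank '[{"linear":[0.15,0,0],"delta_rot":[0,0,0],"fingers":0},{"linear":[0.15,0,0],"delta_rot":[0,0,0],"fingers":0},{"linear":[0.15,0,0],"delta_rot":[0,0,0],"fingers":0},{"linear":[0.1,0,0],"delta_rot":[0,0,0],"fingers":0},{"linear":[0,0,0],"delta_rot":[0,0,0],"fingers":0}]'
python3 -c "
from h import *
incr()"
```

```text
time: 20.95
tool_pos: [601.2, -43.2, 160.9]
tcp_rot: [1.574, 1.308, 0.084]
contact_force: [0.2, -0.2, 0.8]
grip_width: 0.4
time: 21.45
tool_pos: [601.9, -42.9, 158.2]
tcp_rot: [1.573, 1.307, 0.083]
contact_force: [-7.8, -0.3, 10.1]
grip_width: 0.7
t 21.45 tcp crate x,y [ 0.2 68.7] tip above deck -35.5 F crate [-4.9  0.4 11.8] grip 0.7
```

Slot 4's seated tin is also met at −35.5 mm, so ours is fully down. Withdraw and check.

```bash
python3 -m crank '[{"linear":[-0.5,0,0],"delta_rot":[0,0,0],"fingers":0},{"linear":[-1.5,0,0],"delta_rot":[0,0,0],"fingers":0},{"linear":[-2.5,0,0],"delta_rot":[0,0,0],"fingers":0},{"linear":[-3.5,0,0],"delta_rot":[0,0,0],"fingers":0},{"linear":[-3.5,0,0],"delta_rot":[0,0,0],"fingers":0}]'
python3 -m crank '[{"linear":[-3.5,0,0],"delta_rot":[0,0,0],"fingers":0},{"linear":[-3.5,0,0],"delta_rot":[0,0,0],"fingers":0},{"linear":[-2,0,0],"delta_rot":[0,0,0],"fingers":0},{"linear":[0,0,0],"delta_rot":[0,0,0],"fingers":0},{"linear":[0,0,0],"delta_rot":[0,0,0],"fingers":0}]'
python3 - <<'E'
from plant import capture
import cv2,numpy as np
c=capture("top")["image"];d=capture("scene")["image"]
cv2.imwrite("pics/end.png",np.hstack([cv2.resize(c,(400,300)),cv2.resize(d[160:280,150:310],(400,300),interpolation=cv2.INTER_CUBIC)]))
E
```

```text
time: 21.95
tool_pos: [572.1, -45.2, 268.9]
tcp_rot: [1.576, 1.308, 0.086]
contact_force: [0.3, -0.7, 1.1]
grip_width: 0.5
time: 22.45
tool_pos: [549.1, -47.2, 354.4]
tcp_rot: [1.575, 1.307, 0.085]
contact_force: [0.1, -0.3, -0.0]
grip_width: 0.5
```

View pics/end.png

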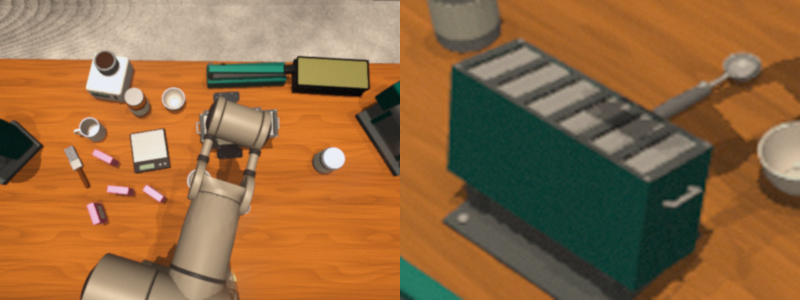

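All six flaps lie level, the scale is empty, the bystanders I can see are where they were, and the robot is clear.

```bash
python3 -c "
from plant import workorder
print(workorder.close_job())"
```

```text
the job is handed in; nothing more can be done
None
```

The tin from the scale is in slot 3, pushed fully down with the flap shut over it. I handed the job in at about 22.5 s.

- **Finding the slot:** I probed slot 3 first with closed fingers. They went 54 mm below the deck without resistance, past the 38 mm level of a hidden tin, so it was the empty one. I did not probe the other slots before that.
- **Placing:** I gripped the tin across its thickness, lowered it into slot 3 and released it. The flap held it about 30 mm above the deck, so I pushed it down with the closed fingertips.
- **Depth check:** The push went rigid at −35.5 mm under 32 N, while the nominal depth is −38 mm. The hidden tin in slot 4 also met the probe at −35.5 mm, so the 2.5 mm gap looks like calibration error in my rack height, not a tin left high.
- **Last look:** All six flaps lay level, the scale was empty, and the gripper was well clear of the rack. The bystanders I could see had not moved. In the final top view the arm partly hid one bowl and the spoon, but both appeared in their old places in the scene camera.

No check failed, apart from that depth offset. I used 9 of the 10 pictures.

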